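Tuck the clear lid under the sprung arm of the lid keeper

TASK

Put the loose white-rimmed clear lid away on top of the pile in the sloping grey lid keeper: tuck it under the orange sprung arm from the low end, then push it gently up the slope until it is fully home against the stop, lying flat on the pile and held down by the arm. Let go of it, and leave the bottle, jar, tin, clothes peg and torch where they stand.

Things in the scene. Friction and masses are not known exactly. Their poses are not given: they have to be found in the camera images.
- lid: The loose lid: flat, clear plastic with a white rim, 130 mm long (x), 56 wide (y), 10 thick (z), about 80 g, lying flat on the black surface. Origin at its centre, half-way up. Same either end first and either way up. Grip it across its width in the trailing half. It cannot be carried all the way home: once tucked, let go and push its trailing end face with shut fingers.
- bed: Sloping bed of the fixed grey keeper. x: up the slope (30 degrees above level, away from the robot), y across, z square to the slope. Origin on the centre line 85 mm above the table; (x, z) in mm here and below are in this frame. Blue-rimmed lids fixed on it and a run-up in front form one flat surface, 56 mm wide, x = -85 to 95; its height is not told: z = 0 to 5.
- mouth (a point): Point on the bed's centre line at (-20, 0), where the two upright side cheeks begin: 4 mm thick, inner faces at y = -32 and 32, from x = -20 to 105, up to z = 16 (28 beyond x = 95). There is no room for fingers between them; below x = -20 the sides are open. Of the lid at home only the last 15 mm stick out here.
- stop (a point): Point at (95, 0) in the middle of the stop's face, an upright wall across the bed's upper end, up to z = 12. The lid is home when its leading end meets it (lid centre at x = 30). Pushing the tucked lid up takes some 3 to 12 N; at the stop the force rises sharply.
- holdarm (a joint): Angle (rad) of the orange sprung arm: hinge across the slope at (105, 24), underside at z = 24, down to a pressing edge at (26, 7), then an upturned lip, 44 mm wide, rising to (-14, 25) at the low end. 0 = at rest on its own end stop, clear of the pile; grows as it lifts, 0.0125 per mm. Presses with about 2 N: a lid pushed under the lip lifts it. Reads 0.03 to 0.12 with a lid below.
- tin: Empty steel tuna tin, 85 mm across, 38 mm high, standing. Origin at the centre of its underside. Leave alone.
- milk: White glass milk bottle, 80 mm across, 210 mm high. Origin at the centre of its underside. Leave alone.
- jar: Amber glass jar, 72 mm across, 110 mm high. Origin at the centre of its underside. Leave alone.
- clothespeg: Green plastic clothes peg lying flat, 75 mm long (x), 15 mm wide, 12 mm high. Origin at the centre of its underside. Leave alone.
- torch: Torch lying along its x, 150 mm long, 34 mm high, black with a yellow head. Origin at the centre of its underside. Leave alone.

How it is judged (in metres and radians):
On the way:
1. the lid's leading end is tucked under the arm, which it has lifted (x of lid in the frame of bed between -0.035 and 0.02 m and value of joint holdarm above 0.02 rad), for 0.2 s.
At the end, for the whole second after the job is handed in: The lid lies flat on the pile in the keeper (within 0.08 rad of the slope, centre 2 to 13 mm above the bed's z = 0, within 9 mm of the centre line, long side along the slope within 0.12 rad), its leading end within 4 mm of the stop, under the arm (arm at 0.02 to 0.2 rad), at rest and released (x of lid in the frame of bed between 0.026 and 0.034 m and y of lid in the frame of bed between -0.009 and 0.009 m and z of lid in the frame of bed between 0.002 and 0.013 m and angle between the x axis of lid and the x axis of bed, either way round below 0.12 rad and angle between the z axis of lid and the z axis of bed, either way round below 0.08 rad and value of joint holdarm between 0.02 and 0.2 rad and linear speed of lid below 0.01 m/s); the robot touches nothing.
It fails at once if the bottle, jar, tin, clothes peg or torch is moved by more than 25 mm (distance of any of tin, milk, jar, clothespeg, torch from where it was at the start of the episode above 0.025 m).
It fails at once if the lid is rammed: pressed on the keeper with more than 40 N (contact force between lid and bed above 40 N).
It fails at once if the arm is bent up past 0.35 rad (value of joint holdarm above 0.35 rad).
It also fails if it takes over 58 s, if anything falls off the work surface, if the arm or the gripper's body presses on something with over 40 N, if the wrist force passes 120 N, or if a joint passes its speed limit or range.

ROBOT

A 6-joint arm with a two-finger parallel gripper is mounted at the origin on the work surface. World frame = base frame: x ahead of the robot, y to its left, z up, the work surface at z = 0. Lengths are in mm, angles in degrees, forces in N, time in s.
With the tool pointing down it reaches from about 300 to 850 mm from the base axis. Payload 4.2 kg.
Tool frame: the origin (TCP) lies on the centre line of the jaws, within the pads' length; the fingertips stand 8 mm ahead of it and the grasp point (between the pads) lies 11 mm behind it; z points along the fingers, y is the line along which they close (so a half turn about z gives the same grasp; the last joint's range is limited). The gripper opens to 91 mm and grips with 3 to 60 N. Pads are 32 mm wide; open, the fingers measure 118 mm over their backs; the gripper's body (76 mm by 178 mm) begins 60 mm behind the grasp point.
Start: joints at [-75.401, 18.312, 89.639, -0, 72.044, -1.146], TCP at [156.031, -553.441, 221.976] pointing down, gripper open.
Joint ranges: [-177.97, 177.97], [-48.28, 115.42], [12.27, 149.76], [-77.06, 257.06], [2.81, 150.46], [-146.56, 146.56]. Speed limits (degrees/s): [147.25, 147.25, 180, 180, 180, 180].

INTERFACE

Orientations are given as [roll, pitch, yaw] about the fixed x, y, z axes, in that order (R = Rz(yaw) Ry(pitch) Rx(roll)).
In Python, from workcell import telemetry, eyes, ticket gives the robot as it stands. The module is installed in compiled form; this text tells all that it offers.
- The arm moves only by the shell command python3 -m crank 'ROWS' [OPENING] [FORCE]. ROWS is JSON, a list of rows, each an object of numbers: "dx", "dy", "dz": the shift along the world's x, y, z normalised to -1 to 1, where 1 is 80 cm; "yaw": the turn about the world's z normalised to -1 to 1, where 1 is 5 degrees. A call has 1 to 10 rows; each row shifts and turns the commanded pose from where the row before left it; what a row does not reach is not made up. A row lasts 1/8 s, in which the tool goes at most 62.5 mm and 10.7 degrees, less where a joint would pass 70% of its speed; a pose out of reach is approached as far as the arm can. A call with a number of a shift or a turn outside -1 to 1 is refused whole. A call with a gripper value outside its range is refused whole. OPENING is the opening, from 0 (shut) to 1 (fully open), set as the call begins (- or left out, the last holds). The fingers move at their own pace and stop on an object; FORCE is the grip in N (left out, the last holds). Time passes only in rows, so rows that do not move let the fingers close. It gives the time, the measured TCP pose, the force, the opening and the grip force at its end, in the units of the state.
- telemetry.state(): the state, without advancing time (a new reading comes with each control period).
- eyes.grab_frame(name): name is "side" or "top" or "wrist"; returns the picture (420x560x3 uint8, red, green, blue); there is no depth.
- eyes.calibration(name): a dict with "camera_matrix" (3x3 intrinsics, pixels), "k1" (the pictures are not rectified: a ray, as slopes to the right and down, at radius r is drawn at 1 + k1 r^2 times it, then the intrinsics apply), "world_from_camera" (4x4, takes a point from camera to world coordinates). Camera axes: x right, y down, z forward; pixel columns grow to the right and rows downward; lengths in mm; the calibration is good to about 2 mm. A picture is of the moment at which its call begins: read the wrist's pose just before it. calibration takes no time and is no camera call; for the wrist camera it gives the pose at the moment of the call.
- ticket.job_done(): hands the job in; it is judged then, once.
The state is a dict: "time_s": time; "qpos": joint angles; "qvel": joint speeds; "effort": joint torques, N m; "ee_pos": TCP position; "ee_rot": TCP orientation; "force": force on the tool from outside, world axes, zero at the start; "torque": the same for the moment, N m; "gripper_width": finger opening in mm; "gripper_force": force on a finger pad.
Only numpy, scipy, OpenCV 4.12 (cv2) and the standard library are available. Lean on these libraries where they do the work, as an engineer would, in place of code of your own. Each camera call takes 0.05 s, during which the arm holds its last target. There are 200 camera calls.

## Working session

There is one attempt and no reset: what is moved stays moved. The work goes in short steps, Python scripts to look and compute and a shell command to move; the robot and the scene stay as the last step left them, time stands still between calls to the robot, and variables do not carry over. Pictures are saved under pics/ and viewed, at most 13 in all, crops included, and the job is handed in when it is done.

```bash
mkdir -p pics
cat > h.py <<'E'
import numpy as np, cv2
from workcell import telemetry, eyes
def cal(n):
    c=eyes.calibration(n); return np.array(c["camera_matrix"]),c["k1"],np.array(c["world_from_camera"])
def ray(c,u,v):
    K,k,T=c
    p=cv2.undistortPoints(np.array([[[u,v]]],float),K,np.array([k,0,0,0.]))[0,0]
    d=T[:3,:3]@[p[0],p[1],1]; return T[:3,3],d/np.linalg.norm(d)
def atz(c,u,v,z):
    o,d=ray(c,u,v); return o+d*(z-o[2])/d[2]
def tri(rs):
    A=sum(np.eye(3)-np.outer(d,d) for o,d in rs); b=sum((np.eye(3)-np.outer(d,d))@o for o,d in rs)
    return np.linalg.solve(A,b)
def proj(c,P):
    K,k,T=c; q=T[:3,:3].T@(np.array(P)-T[:3,3]); return cv2.projectPoints(q.reshape(1,1,3),np.zeros(3),np.zeros(3),K,np.array([k,0,0,0.]))[0].ravel()
def save(n,f):
    im=eyes.grab_frame(n); cv2.imwrite(f,im[:,:,::-1]); return im
E
python3 - <<'E'
from h import *
a=save("top","pics/top0.png");b=save("side","pics/side0.png")
for n in("top","side"):print(cal(n))
s=telemetry.state();print(s["time_s"],s["ee_pos"],s["ee_rot"],s["force"],s["gripper_width"])
E
```

```text
(array([[448.62417159,   0.        , 279.23478653],
       [  0.        , 448.62417159, 208.52239513],
       [  0.        ,   0.        ,   1.        ]]), 0.04479154265041639, array([[ 6.52512530e-03, -9.80982450e-01,  1.93986740e-01,
         3.31288900e+02],
       [-9.99842728e-01, -3.20119198e-03,  1.74433878e-02,
        -1.39619790e+01],
       [-1.64906685e-02, -1.94070051e-01, -9.80849057e-01,
         1.40665368e+03],
       [ 0.00000000e+00,  0.00000000e+00,  0.00000000e+00,
         1.00000000e+00]]))
(array([[499.38541514,   0.        , 283.36492528],
       [  0.        , 499.38541514, 209.16163708],
       [  0.        ,   0.        ,   1.        ]]), 0.044690597463503665, array([[-7.66778456e-01, -4.21218564e-01,  4.84381792e-01,
        -1.23375414e+02],
       [-6.41781850e-01,  4.87868625e-01, -5.91692708e-01,
         8.63943985e+02],
       [ 1.29172740e-02, -7.64564664e-01, -6.44417581e-01,
         1.03453465e+03],
       [ 0.00000000e+00,  0.00000000e+00,  0.00000000e+00,
         1.00000000e+00]]))
0.1 [ 155.91592519 -553.01696316  221.23440459] [-1.79912063e+02 -3.13273987e-03  1.57434272e+01] [ 0.97275229 -0.84924222  0.55452178] 91.07990849045312
```

View pics/top0.png

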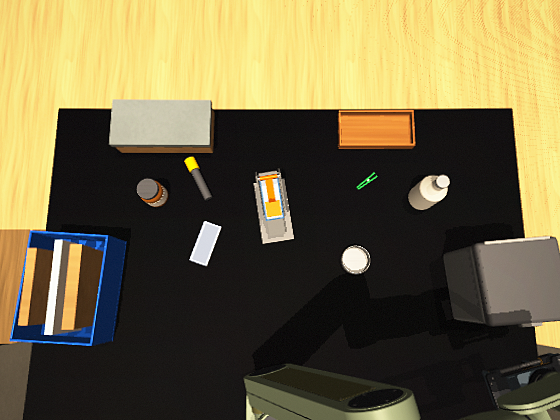

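View pics/side0.png

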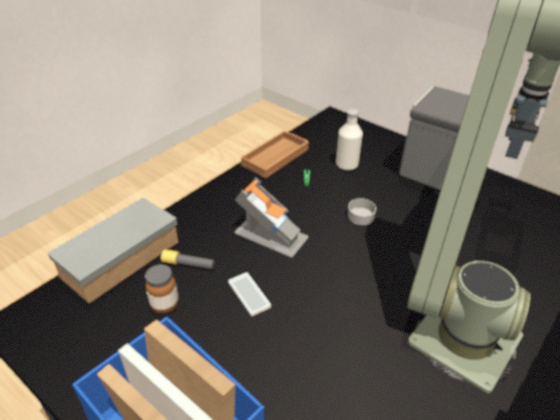

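The top view shows the lid at about (206,243) and the keeper at (274,205). In the side view they are at (249,293) and (270,218). I'll enlarge both areas.

Run:
```python
import cv2,numpy as np
a=cv2.imread("pics/top0.png")[160:270,180:310];b=cv2.imread("pics/side0.png")[175:320,220:320]
a=cv2.resize(a,None,fx=3,fy=5.0*0+3,interpolation=cv2.INTER_CUBIC);b=cv2.resize(b,None,fx=4,fy=4,interpolation=cv2.INTER_CUBIC)
h=max(a.shape[0],b.shape[0]);c=np.zeros((h,a.shape[1]+b.shape[1]+5,3),np.uint8)
c[:a.shape[0],:a.shape[1]]=a;c[:b.shape[0],a.shape[1]+5:]=b
print(c.shape);cv2.imwrite("pics/crop1.png",c)
```

```text
(580, 795, 3)
```

View pics/crop1.png

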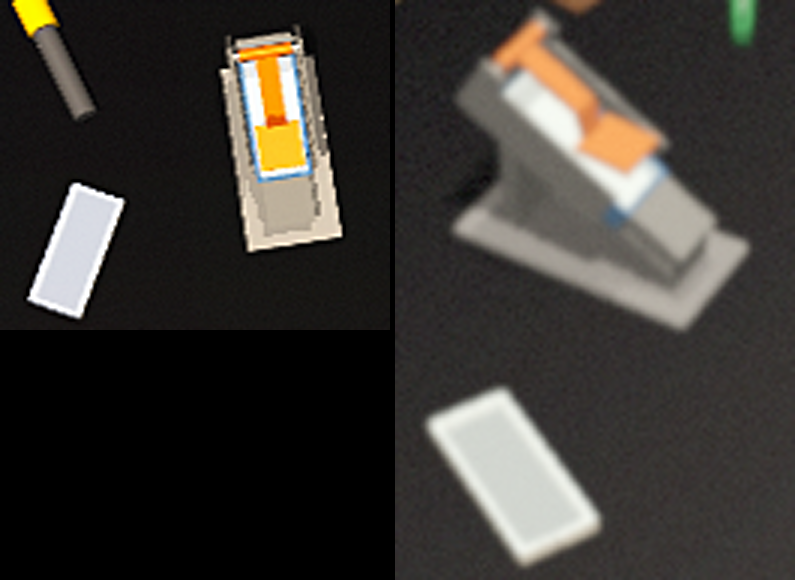

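The crop gives matching lid corners and keeper features in both views, so I'll triangulate them.

Run:
```python
from h import *
np.set_printoptions(precision=1,suppress=True)
ct,cs=cal("top"),cal("side")
T=lambda u,v:ray(ct,u/3+180-.33,v/3+160-.33)
S=lambda u,v:ray(cs,(u-395)/4+220-.375,v/4+175-.375)
F={"lid FL":((74,183),(428,425)),"lid FR":((125,199),(503,388)),"lid NR":((81,319),(600,520)),"lid NL":((28,299),(527,557)),
"blue NL":((257,179),(610,218)),"blue NR":((310,175),(666,165)),"lip NL":((259,171),(632,168)),"lip NR":((306,168),(666,143)),
"base NL":((247,251),(683,328)),"base NR":((342,237),(748,246)),"hingeL":((237,57),(497,72)),"hingeR":((300,45),(545,25)),"run NR":((318,218),(715,220))}
for k,(a,b) in F.items():
    r=[T(*a),S(*b)];p=tri(r)
    print(k,p,[round(float(np.linalg.norm(np.cross(p-o,d))),1) for o,d in r], "z0 top",(lambda o,d:o+d*(-o[2]/d[2]))(*r[0])[:2])
```

```text
lid FL [569.6 249.2   4.4] [1.2, 1.2] z0 top [569.3 249.3]
lid FR [551.8 193.9   8.4] [0.9, 0.9] z0 top [552.3 194.6]
lid NR [426.3 235.7   5.9] [0.9, 0.9] z0 top [425.9 236.3]
lid NL [444.3 290.    6.6] [1.8, 1.8] z0 top [446.5 292.4]
blue NL [568.4  54.9  60.2] [5.2, 5.2] z0 top [574.3  55.1]
blue NR [566.9  -1.   76.1] [1.7, 1.7] z0 top [578.8  -1.1]
lip NL [562.5  47.3 108.3] [1.1, 1.1] z0 top [582.9  53.1]
lip NR [568.    1.7  99. ] [0.5, 0.5] z0 top [586.3   3.1]
base NL [497.2  64.5   3.8] [0.1, 0.1] z0 top [497.5  64.6]
base NR [513.3 -34.4   4. ] [1.2, 1.2] z0 top [512.8 -35.1]
hingeL [667.9  68.9 152.5] [1.0, 1.0] z0 top [707.9  78.4]
hingeR [678.6   7.7 154.6] [0.0, 0.0] z0 top [721.4  10.4]
run NR [527.7  -9.6  39.3] [0.6, 0.6] z0 top [532.8  -9.8]
```

Lid centre is about (498,242) at yaw -18° (measured 132×58, ~6 mm high, so it matches). The keeper origin is about (589,28) at yaw 8.5°. I'll fly over the keeper for a closer look on the way.

```bash
python3 -m crank '[{"dz":0.03},{"dx":0.027,"dy":0.056,"dz":0.03,"yaw":-0.11},{"dx":0.027,"dy":0.056,"dz":0.02,"yaw":-0.11},{"dx":0.027,"dy":0.056,"yaw":-0.11},{"dx":0.027,"dy":0.056,"yaw":-0.11},{"dx":0.027,"dy":0.056,"yaw":-0.11},{"dx":0.027,"dy":0.056,"yaw":-0.11},{"dx":0.027,"dy":0.056,"yaw":-0.11},{"dx":0.027,"dy":0.056,"yaw":-0.11},{"dx":0.027,"dy":0.056,"yaw":-0.11}]' 1
python3 -m crank '[{"dx":0.027,"dy":0.056,"yaw":-0.11},{"dx":0.027,"dy":0.056,"yaw":-0.11},{"dx":0.027,"dy":0.056,"yaw":-0.11},{"dx":0.027,"dy":0.056,"yaw":-0.11},{}]'
python3 - <<'E'
from h import *
c=cal("wrist");save("wrist","pics/w1.png");np.save("w1.npy",np.array([c[0],np.eye(3)*c[1]]));np.save("w1T.npy",c[2])
print(c, proj(c,[589,28,85]), telemetry.state()["qpos"])
E
```

```text
(array([[369.23782247,   0.        , 279.052978  ],
       [  0.        , 369.23782247, 211.90889078],
       [  0.        ,   0.        ,   1.        ]]), -0.06285127441143584, array([[ 2.71512401e-01, -9.20809750e-01, -2.79982894e-01,
         2.35448439e+02],
       [-9.62434641e-01, -2.59999361e-01, -7.82297565e-02,
        -5.29763737e+02],
       [-7.60650907e-04,  2.90705585e-01, -9.56812251e-01,
         3.84246828e+02],
       [ 0.00000000e+00,  0.00000000e+00,  0.00000000e+00,
         1.00000000e+00]])) [887.02808625 981.29885476] [-7.54011303e+01  1.83423916e+01  8.96899548e+01  1.86339701e-03
  7.20431188e+01 -1.14543067e+00]validation failed for argument at $[0]...
validation failed for argument at $[0]...
```

View pics/w1.png

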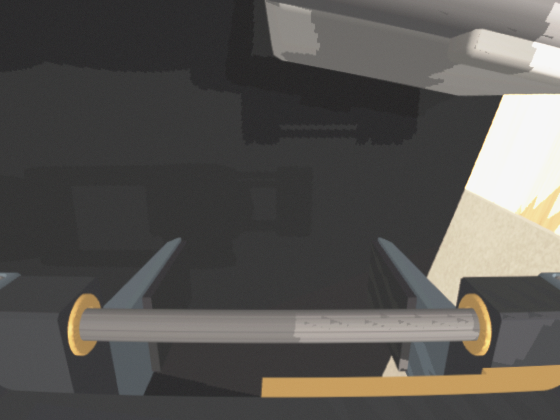

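That picture is still the start pose: only the fingers show, because the moves were refused. I'll give every key in each row, and aim for x≈500 because the wrist camera tilts back.

```bash
python3 -m crank '[{"dx":0,"dy":0,"dz":0.03,"yaw":0},{"dx":0.033,"dy":0.056,"dz":0.03,"yaw":-0.11},{"dx":0.033,"dy":0.056,"dz":0.02,"yaw":-0.11},{"dx":0.033,"dy":0.056,"dz":0,"yaw":-0.11},{"dx":0.033,"dy":0.056,"dz":0,"yaw":-0.11},{"dx":0.033,"dy":0.056,"dz":0,"yaw":-0.11},{"dx":0.033,"dy":0.056,"dz":0,"yaw":-0.11},{"dx":0.033,"dy":0.056,"dz":0,"yaw":-0.11},{"dx":0.033,"dy":0.056,"dz":0,"yaw":-0.11},{"dx":0.033,"dy":0.056,"dz":0,"yaw":-0.11}]' 1 10
```

```text
time_s: 1.4
ee_pos: [394.1, -148.7, 285.9]
ee_rot: [180.0, -0.0, 10.8]
force: [0.6, -0.7, 0.2]
gripper_width: 90.9
gripper_force: 0.0
```

```bash
python3 -m crank '[{"dx":0.033,"dy":0.056,"dz":0,"yaw":-0.11},{"dx":0.033,"dy":0.056,"dz":0,"yaw":-0.11},{"dx":0.033,"dy":0.056,"dz":0,"yaw":-0.11},{"dx":0.033,"dy":0.056,"dz":0,"yaw":-0.11},{"dx":0,"dy":0,"dz":0,"yaw":0},{"dx":0,"dy":0,"dz":0,"yaw":0}]'
cat >> h.py <<'E'
def wsave(tag):
    c=cal("wrist"); save("wrist",f"pics/{tag}.png"); np.savez(tag,K=c[0],k=c[1],T=c[2]); return c
def wload(tag):
    d=np.load(tag+".npz"); return d["K"],float(d["k"]),d["T"]
E
python3 - <<'E'
from h import *
c=wsave("w2");print(proj(c,[589,28,85]), telemetry.state()["qpos"],telemetry.state()["ee_pos"],c[2][:3,3])
E
```

```text
time_s: 2.15
ee_pos: [498.7, 28.6, 285.6]
ee_rot: [180.0, 0.1, 8.6]
force: [-1.5, 0.5, -0.0]
gripper_width: 91.4
gripper_force: 0.0
[294.77728723  93.01513492] [ 1.93793243e+00  9.40588381e+00  9.25022990e+01 -3.40307946e-02
  7.81466174e+01  8.33829526e+01] [498.56098876  28.18541956 285.77857826] [580.54490789  42.19163743 448.48665608]
```

View pics/w2.png

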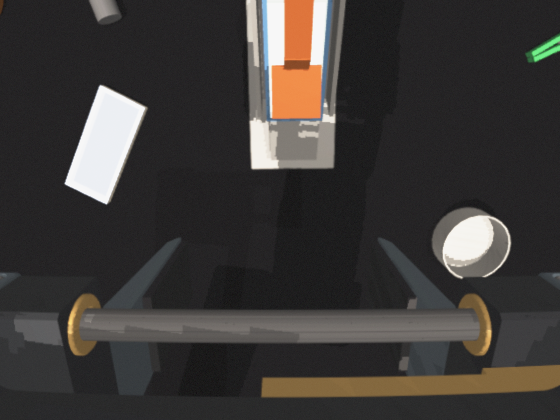

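The wrist view shows the keeper straight ahead, with the lip's low end near row 119 and columns 272–322. The lid is at left with corners near (100,86), (146,107), (109,203) and (66,184). I'll enlarge it.

Run:
```python
import cv2
a=cv2.imread("pics/w2.png")[0:210,50:350]
cv2.imwrite("pics/c2.png",cv2.resize(a,(780,546),interpolation=cv2.INTER_CUBIC))
```

```text
(no output)
```

View pics/c2.png

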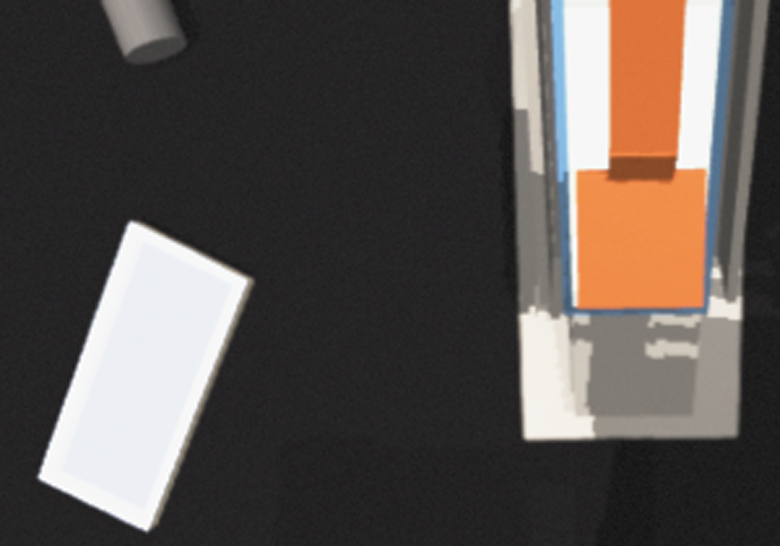

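Run:
```python
from h import *
from scipy.optimize import least_squares
np.set_printoptions(precision=2,suppress=True)
cw,ct,cs=wload("w2"),cal("top"),cal("side")
W=lambda u,v:((u+.5)/2.6+50-.5,(v+.5)/2.6-.5)
T=lambda u,v:(u/3+180-.33,v/3+160-.33)
S=lambda u,v:((u-395)/4+220-.375,v/4+175-.375)
obs=[(cw,W(577,308),(-14,22,25)),(cw,W(706,309),(-14,-22,25)),(cw,W(577,170),(26,22,7)),(cw,W(706,169),(26,-22,7)),
(ct,T(259,171),(-14,22,25)),(ct,T(306,168),(-14,-22,25)),(cs,S(666,143),(-14,-22,25))]
def pose(p,b):
    b=np.array(b,float);s,c=.5,np.sqrt(.75);h=np.array([b[0]*c-b[2]*s,b[1]]);z=b[0]*s+b[2]*c
    y=np.radians(p[2]);return np.array([p[0]+h[0]*np.cos(y)-h[1]*np.sin(y),p[1]+h[0]*np.sin(y)+h[1]*np.cos(y),p[3]+z])
f=lambda p:np.ravel([proj(c,pose(p,b))-np.array(uv) for c,uv,b in obs])
r=least_squares(f,[589,28,8.5,85]);print("bed",r.x);print(r.fun.reshape(-1,2))
r3=least_squares(lambda q:f([*q,85]),[589,28,8.5]);print("bed z=85",r3.x)
p=[*r3.x,85]
for b in[(-85,28,2.5),(-85,-28,2.5),(-20,34,16),(-20,-34,16)]:
    u=proj(cw,pose(p,b));print(b,(u+.5-[50,0])*2.6)
# run-up end, seen at crop (575,415),(693,415)
A=[(130,221),(252,280),(150,531),(38,477)];B=[(74,183),(125,199),(81,319),(28,299)]
P=[]
for a,b in zip(A,B):
    q=tri([ray(cw,*W(*a)),ray(ct,*T(*b))]);P.append(atz(cw,*W(*a),10));print("lid tri",q,"z10",P[-1])
P=np.array(P);d=(P[0]+P[1]-P[2]-P[3])/2;print("centre",P.mean(0),"yaw",np.degrees(np.arctan2(d[1],d[0])),np.linalg.norm(d),np.linalg.norm(P[0]-P[1]))
for uv in[(523,438),(738,437)]:print("base",atz(cw,*W(*uv),4))
```

```text
bed [592.15  27.93   8.83  88.27]
[[ 0.28 -0.88]
 [-1.07 -1.37]
 [-0.22  1.23]
 [ 0.7   1.57]
 [ 0.76  0.01]
 [-0.17 -1.18]
 [-1.14 -1.42]]
bed z=85 [592.29  27.78   8.87]
(-85, 28, 2.5) [567.99 421.56]
(-85, -28, 2.5) [700.38 421.07]
(-20, 34, 16) [546.53 306.31]
(-20, -34, 16) [732.83 305.77]
lid tri [567.98 247.79   9.58] z10 [568.31 247.85  10.  ]
lid tri [550.56 192.92   8.58] z10 [550.31 191.97  10.  ]
lid tri [425.68 235.31   8.64] z10 [426.45 235.29  10.  ]
lid tri [445.51 290.03  10.58] z10 [445.26 290.26  10.  ]
centre [497.58 241.34  10.  ] yaw -19.146750586294417 130.6831692595828 58.70318948438966
base [496.32  63.51   4.  ]
base [511.92 -35.89   4.  ]
```

The measurements agree: lid centre (497.6,241.3) at yaw -19.1° with its top at 9.4, and bed origin (591.5,27.9,85) at yaw 8.85°. I'll grip the lid 42 mm behind its centre, at (457.9,255.1).

```bash
python3 -m crank '[{"dx":-0.0085,"dy":0.0472,"dz":0,"yaw":-0.92},{"dx":-0.0085,"dy":0.0472,"dz":0,"yaw":-0.92},{"dx":-0.0085,"dy":0.0472,"dz":-0.03,"yaw":-0.92},{"dx":-0.0085,"dy":0.0472,"dz":-0.04,"yaw":-0.92},{"dx":-0.0085,"dy":0.0472,"dz":-0.05,"yaw":-0.92},{"dx":-0.0085,"dy":0.0472,"dz":-0.05,"yaw":-0.92},{"dx":0,"dy":0,"dz":-0.05,"yaw":0},{"dx":0,"dy":0,"dz":-0.05,"yaw":0},{"dx":0,"dy":0,"dz":0,"yaw":0},{"dx":0,"dy":0,"dz":0,"yaw":0}]' 1 10
```

```text
time_s: 3.45
ee_pos: [459.7, 255.2, 71.5]
ee_rot: [-179.9, -0.1, -19.1]
force: [0.1, -0.2, 0.8]
gripper_width: 91.5
gripper_force: 0.0
```

```bash
python3 -m crank '[{"dx":-0.002,"dy":0,"dz":-0.035,"yaw":0},{"dx":0,"dy":0,"dz":-0.027,"yaw":0},{"dx":0,"dy":0,"dz":-0.014,"yaw":0},{"dx":0,"dy":0,"dz":0,"yaw":0},{"dx":0,"dy":0,"dz":0,"yaw":0}]' 1 15
python3 -m crank '[{"dx":0,"dy":0,"dz":0,"yaw":0},{"dx":0,"dy":0,"dz":0,"yaw":0},{"dx":0,"dy":0,"dz":0,"yaw":0},{"dx":0,"dy":0,"dz":0,"yaw":0},{"dx":0,"dy":0,"dz":0,"yaw":0},{"dx":0,"dy":0,"dz":0,"yaw":0}]' 0 15
```

```text
time_s: 4.08
ee_pos: [457.8, 255.9, 10.4]
ee_rot: [-179.9, -0.1, -19.0]
force: [0.4, -0.5, -0.1]
gripper_width: 91.0
gripper_force: 0.0
time_s: 4.82
ee_pos: [456.8, 255.5, 9.2]
ee_rot: [180.0, -0.0, -19.0]
force: [-0.0, 0.2, 1.8]
gripper_width: 55.8
gripper_force: 15.0
```

Gripped at 55.8 mm. Next: lift, turn to the keeper's heading and stand off in front of it.

```bash
python3 -m crank '[{"dx":0,"dy":0,"dz":0.03,"yaw":0},{"dx":0,"dy":0,"dz":0.06,"yaw":0},{"dx":0,"dy":-0.02,"dz":0.06,"yaw":0.5},{"dx":0,"dy":-0.04,"dz":0.03,"yaw":0.7},{"dx":0,"dy":-0.045,"dz":0,"yaw":0.8},{"dx":0,"dy":-0.045,"dz":0,"yaw":0.8},{"dx":0,"dy":-0.045,"dz":0,"yaw":0.8},{"dx":0,"dy":-0.045,"dz":0,"yaw":0.8},{"dx":0,"dy":-0.04,"dz":0,"yaw":0.7},{"dx":0,"dy":-0.03,"dz":0,"yaw":0.48}]'
python3 -m crank '[{"dx":0,"dy":0,"dz":-0.04,"yaw":0},{"dx":0,"dy":0,"dz":-0.01,"yaw":0},{"dx":0,"dy":0,"dz":0,"yaw":0},{"dx":0,"dy":0,"dz":0,"yaw":0}]'
python3 - <<'E'
from h import *
import cv2
wsave("w3");save("side","pics/side3.png")
a=cv2.imread("pics/w3.png");b=cv2.imread("pics/side3.png")[140:300,200:360]
o=np.zeros((420,800,3),np.uint8);o[:,:400]=a[:,80:480];o[:400,400:]=cv2.resize(b,(400,400),interpolation=cv2.INTER_CUBIC)
cv2.imwrite("pics/c3.png",o);s=telemetry.state();print(s["ee_pos"],s["ee_rot"],s["gripper_width"])
E
```

```text
time_s: 6.08
ee_pos: [456.4, 6.2, 152.9]
ee_rot: [180.0, 0.0, 8.9]
force: [-0.6, 0.3, 0.1]
gripper_width: 55.6
gripper_force: 15.0
time_s: 6.58
ee_pos: [457.5, 7.8, 113.9]
ee_rot: [180.0, -0.1, 8.9]
force: [-0.1, 0.6, -1.1]
gripper_width: 55.9
gripper_force: 15.0
[457.4611815    7.77756785 113.95244026] [ 1.79978628e+02 -9.61125245e-02  8.92561663e+00] 56.090814562977066
```

View pics/c3.png

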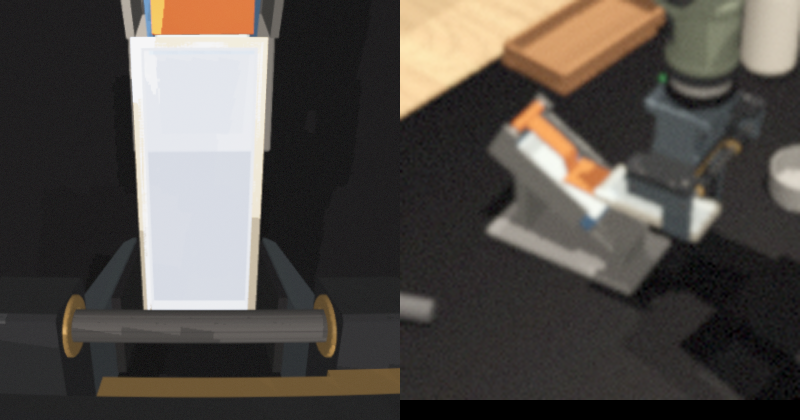

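The lid is held squarely across the jaws. Its leading edge is at row 38, columns 211–347, about centred on the orange lip. I'll check whether it is level from the edge width.

Run:
```python
from h import *
c=wload("w3");b=np.array([591.5,27.9]);y=np.radians(8.85);u=np.array([np.cos(y),np.sin(y)]);n=np.array([-u[1],u[0]])
t=np.array([457.5,7.5])
for z in(90,100,104,109,114,119):
    L,R=atz(c,211,38,z),atz(c,347,38,z);m=(L+R)[:2]/2
    print(z,"width",np.linalg.norm(L-R),"lead ahead of TCP",(m-t)@u,"bed along/lat",(m-b)@u,(m-b)@n)
```

```text
90 width 63.94577568743204 lead ahead of TCP 111.4562565339695 bed along/lat -24.086909110858826 1.847580851803855
100 width 60.52764403143339 lead ahead of TCP 109.9112619261961 bed along/lat -25.631903718632223 1.8549477366749696
104 width 59.16039136903393 lead ahead of TCP 109.29326408308671 bed along/lat -26.249901561741623 1.8578944906234165
109 width 57.45132554103459 lead ahead of TCP 108.52076677919995 bed along/lat -27.02239886562838 1.8615779330589892
114 width 55.74225971303528 lead ahead of TCP 107.74826947531332 bed along/lat -27.79489616951502 1.8652613754945342
119 width 54.03319388503595 lead ahead of TCP 106.97577217142656 bed along/lat -28.567393473401772 1.8689448179300971
```

It is level, and 1.9 mm off centre. I'll correct that, touch the nose down on the run-up, and tilt the lid in an arc about it.

```bash
python3 -m crank '[{"dx":0,"dy":-0.002,"dz":-0.02,"yaw":0},{"dx":0,"dy":0,"dz":-0.013,"yaw":0},{"dx":0,"dy":0,"dz":-0.003,"yaw":0},{"dx":0,"dy":0,"dz":-0.003,"yaw":0},{"dx":0,"dy":0,"dz":0,"yaw":0}]' - 12
python3 -m crank '[{"dx":0.0005,"dy":0,"dz":-0.006,"yaw":0},{"dx":0.0005,"dy":0,"dz":-0.006,"yaw":0},{"dx":0.0008,"dy":0,"dz":-0.006,"yaw":0},{"dx":0.0008,"dy":0,"dz":-0.006,"yaw":0},{"dx":0,"dy":0,"dz":0,"yaw":0}]'
```

```text
time_s: 7.3
ee_pos: [457.0, 6.0, 82.1]
ee_rot: [180.0, -0.0, 8.9]
force: [-0.4, -0.1, -0.8]
gripper_width: 55.7
gripper_force: 12.0
time_s: 7.92
ee_pos: [458.5, 5.9, 62.2]
ee_rot: [-180.0, 0.1, 8.9]
force: [-0.2, 0.4, -0.1]
gripper_width: 55.9
gripper_force: 12.0
```

```bash
python3 -m crank '[{"dx":0.0015,"dy":0.0002,"dz":-0.007,"yaw":0},{"dx":0.0015,"dy":0.0002,"dz":-0.007,"yaw":0},{"dx":0.002,"dy":0.0003,"dz":-0.007,"yaw":0},{"dx":0.0025,"dy":0.0004,"dz":-0.007,"yaw":0},{"dx":0.0025,"dy":0.0004,"dz":-0.006,"yaw":0},{"dx":0.003,"dy":0.0005,"dz":-0.006,"yaw":0},{"dx":0,"dy":0,"dz":0,"yaw":0}]'
python3 - <<'E'
from h import *
import cv2
wsave("w4");save("side","pics/side4.png")
a=cv2.imread("pics/w4.png");b=cv2.imread("pics/side4.png")[160:300,210:350]
o=np.zeros((420,800,3),np.uint8);o[:,:400]=a[:,80:480];o[:400,400:]=cv2.resize(b,(400,400),interpolation=cv2.INTER_CUBIC)
cv2.imwrite("pics/c4.png",o)
E
```

```text
time_s: 8.8
ee_pos: [469.8, 7.6, 30.5]
ee_rot: [180.0, -0.0, 8.9]
force: [0.4, 0.3, 0.5]
gripper_width: 55.8
gripper_force: 12.0
```

View pics/c4.png

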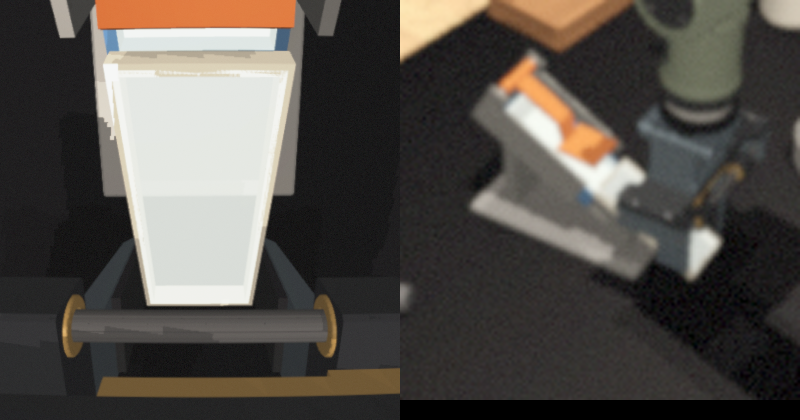

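The lid is now tilted with its end face just below the orange lip (end face rows 52–72, lip edge at row 28) and centred. I'll slide it up the slope under the lip with a firmer grip.

```bash
python3 -m crank '[{"dx":0,"dy":0,"dz":-0.003,"yaw":0},{"dx":0.006,"dy":0.0009,"dz":0.0032,"yaw":0},{"dx":0.006,"dy":0.0009,"dz":0.0032,"yaw":0},{"dx":0.006,"dy":0.0009,"dz":0.0032,"yaw":0},{"dx":0.006,"dy":0.0009,"dz":0.0032,"yaw":0},{"dx":0.006,"dy":0.0009,"dz":0.0034,"yaw":0},{"dx":0.006,"dy":0.0009,"dz":0.0034,"yaw":0},{"dx":0,"dy":0,"dz":0,"yaw":0}]' - 25
python3 -m crank '[{"dx":0.006,"dy":0.0009,"dz":0.0034,"yaw":0},{"dx":0.006,"dy":0.0009,"dz":0.0034,"yaw":0},{"dx":0.006,"dy":0.0009,"dz":0.0034,"yaw":0},{"dx":0.006,"dy":0.0009,"dz":0.0034,"yaw":0},{"dx":0,"dy":0,"dz":0,"yaw":0}]'
```

```text
time_s: 9.9
ee_pos: [499.6, 12.0, 44.5]
ee_rot: [180.0, -0.2, 8.9]
force: [-2.0, -0.2, 2.6]
gripper_width: 55.3
gripper_force: 25.0
time_s: 10.52
ee_pos: [514.9, 14.6, 54.0]
ee_rot: [-180.0, 0.4, 8.9]
force: [-6.8, -1.3, -0.8]
gripper_width: 55.5
gripper_force: 25.0
```

The push force is about 7 N, so the lid is meeting the arm. I'll go on about 24 mm.

```bash
python3 -m crank '[{"dx":0.005,"dy":0.0008,"dz":0.0029,"yaw":0},{"dx":0.005,"dy":0.0008,"dz":0.0029,"yaw":0},{"dx":0.005,"dy":0.0008,"dz":0.0029,"yaw":0},{"dx":0.005,"dy":0.0008,"dz":0.0029,"yaw":0},{"dx":0.005,"dy":0.0008,"dz":0.0029,"yaw":0},{"dx":0,"dy":0,"dz":0,"yaw":0},{"dx":0,"dy":0,"dz":0,"yaw":0}]'
python3 - <<'E'
from h import *
import cv2
wsave("w5");save("side","pics/side5.png")
a=cv2.imread("pics/w5.png");b=cv2.imread("pics/side5.png")[160:300,210:350]
o=np.zeros((420,800,3),np.uint8);o[:,:400]=a[:,80:480];o[:400,400:]=cv2.resize(b,(400,400),interpolation=cv2.INTER_CUBIC)
cv2.imwrite("pics/c5.png",o)
E
```

```text
time_s: 11.4
ee_pos: [536.3, 17.9, 66.1]
ee_rot: [-180.0, 0.2, 8.9]
force: [-5.4, -0.1, -0.1]
gripper_width: 55.7
gripper_force: 25.0
```

View pics/c5.png

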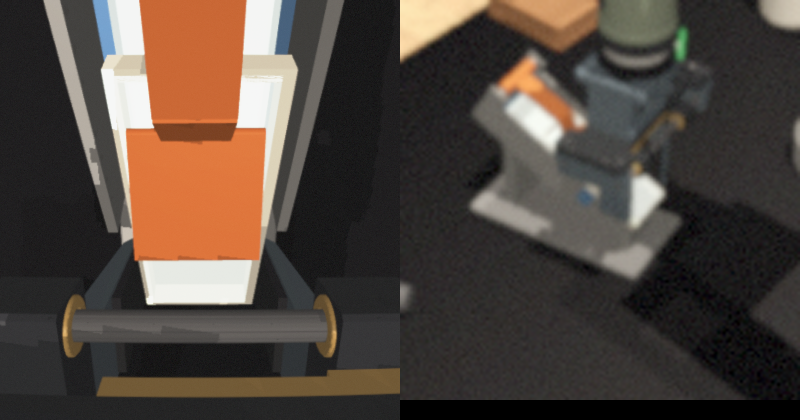

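The lid's leading end is between the cheeks and past the arm's pressing edge (row 65 against 128), with its centre at bed x ≈ -19, so it is tucked. I'll release, rise, back off and shut the fingers.

```bash
python3 -m crank '[{"dx":0,"dy":0,"dz":0,"yaw":0},{"dx":0,"dy":0,"dz":0,"yaw":0},{"dx":0,"dy":0,"dz":0,"yaw":0},{"dx":0,"dy":0,"dz":0,"yaw":0},{"dx":0,"dy":0,"dz":0.02,"yaw":0},{"dx":0,"dy":0,"dz":0.042,"yaw":0},{"dx":-0.033,"dy":-0.005,"dz":0,"yaw":0},{"dx":-0.034,"dy":-0.005,"dz":0,"yaw":0},{"dx":0,"dy":0,"dz":0,"yaw":0}]' 1 25
python3 -m crank '[{"dx":0,"dy":0,"dz":0,"yaw":0},{"dx":0,"dy":0,"dz":0,"yaw":0},{"dx":0,"dy":0,"dz":0,"yaw":0},{"dx":0,"dy":0,"dz":0,"yaw":0},{"dx":0,"dy":0,"dz":0,"yaw":0},{"dx":0,"dy":0,"dz":0,"yaw":0},{"dx":0,"dy":0,"dz":0,"yaw":0},{"dx":0,"dy":0,"dz":0,"yaw":0}]' 0 25
python3 - <<'E'
from h import *
import cv2
wsave("w6");save("side","pics/side6.png")
a=cv2.imread("pics/w6.png");b=cv2.imread("pics/side6.png")[160:300,210:350]
o=np.zeros((420,800,3),np.uint8);o[:,:400]=a[:,80:480];o[:400,400:]=cv2.resize(b,(400,400),interpolation=cv2.INTER_CUBIC)
cv2.imwrite("pics/c6.png",o)
E
```

```text
time_s: 12.62
ee_pos: [482.5, 9.8, 117.2]
ee_rot: [180.0, -0.0, 8.9]
force: [1.1, 0.3, -0.3]
gripper_width: 91.1
gripper_force: 0.0
time_s: 13.62
ee_pos: [483.7, 9.9, 116.2]
ee_rot: [180.0, -0.0, 8.9]
force: [-0.2, 0.8, 0.1]
gripper_width: 14.0
gripper_force: 0.0
```

View pics/c6.png

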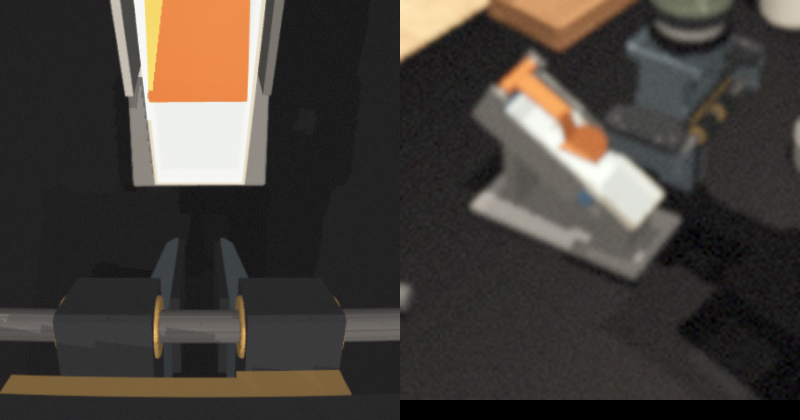

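The lid stayed put after release, flat under the arm, with its tail edge at row 185 and columns 233–326. I'll locate the tail.

Run:
```python
from h import *
c=wload("w6");b=np.array([591.5,27.9]);y=np.radians(8.85);u=np.array([np.cos(y),np.sin(y)]);n=np.array([-u[1],u[0]])
for z in(45,50,53,56,60):
    L,R=atz(c,233,185,z),atz(c,326,185,z);m=(L+R)[:2]/2;h=(m-b)@u
    print(z,"width",np.linalg.norm(L-R),"along",h,"lat",(m-b)@n,"bed x,z",h*.866+(z-85)*.5,-h*.5+(z-85)*.866)
s=telemetry.state();t=np.array(s["ee_pos"]);print((t[:2]-b)@u,(t[:2]-b)@n,s["time_s"])
```

```text
45 width 60.38936426167805 along -79.41582294544 lat -0.5991516708702064 bed x,z -88.77410267075103 5.067911472719999
50 width 59.10002403606724 along -78.2871262169612 lat -0.5875955081690889 bed x,z -85.2966513038884 8.8335631084806
53 width 58.326419900700756 along -77.60990817987391 lat -0.5806618105484139 bed x,z -83.21018048377081 11.092954089936956
56 width 57.55281576533428 along -76.93269014278651 lat -0.5737281129277602 bed x,z -81.12370966365312 13.352345071393255
60 width 56.52134358484563 along -76.02973276000358 lat -0.5644831827668417 bed x,z -78.3417485701631 16.364866380001793
-109.26202168160358 -1.1816054104098337 13.725
```

```bash
python3 -m crank '[{"dx":0,"dy":0,"dz":-0.03,"yaw":0},{"dx":0,"dy":0,"dz":-0.03,"yaw":0},{"dx":0,"dy":0,"dz":-0.016,"yaw":0},{"dx":0,"dy":0,"dz":0,"yaw":0},{"dx":0,"dy":0,"dz":0,"yaw":0}]' 0 25
```

```text
time_s: 14.35
ee_pos: [484.4, 9.9, 56.0]
ee_rot: [180.0, -0.1, 8.9]
force: [0.5, -0.6, 0.6]
gripper_width: 0.7
gripper_force: 0.0
```

```bash
python3 -m crank '[{"dx":0.005,"dy":0.0008,"dz":0,"yaw":0},{"dx":0.005,"dy":0.0008,"dz":0,"yaw":0},{"dx":0.005,"dy":0.0008,"dz":0,"yaw":0},{"dx":0.005,"dy":0.0008,"dz":0.0029,"yaw":0},{"dx":0.005,"dy":0.0008,"dz":0.0029,"yaw":0},{"dx":0.005,"dy":0.0008,"dz":0.0029,"yaw":0},{"dx":0.005,"dy":0.0008,"dz":0.0029,"yaw":0},{"dx":0,"dy":0,"dz":0,"yaw":0}]'
python3 -m crank '[{"dx":0.005,"dy":0.0008,"dz":0.0029,"yaw":0},{"dx":0.005,"dy":0.0008,"dz":0.0029,"yaw":0},{"dx":0.005,"dy":0.0008,"dz":0.0029,"yaw":0},{"dx":0.005,"dy":0.0008,"dz":0.0029,"yaw":0},{"dx":0,"dy":0,"dz":0,"yaw":0}]'
```

```text
time_s: 15.35
ee_pos: [512.1, 14.5, 64.9]
ee_rot: [180.0, -0.0, 8.9]
force: [-1.9, -0.1, 0.1]
gripper_width: 0.4
gripper_force: 1.3
time_s: 15.98
ee_pos: [528.2, 17.0, 74.2]
ee_rot: [180.0, -0.0, 8.9]
force: [-3.8, 0.3, -0.2]
gripper_width: 0.9
gripper_force: 1.9
```

```bash
python3 -m crank '[{"dx":0.003,"dy":0.0005,"dz":0.0017,"yaw":0},{"dx":0.003,"dy":0.0005,"dz":0.0017,"yaw":0},{"dx":0.003,"dy":0.0005,"dz":0.0017,"yaw":0},{"dx":0,"dy":0,"dz":0,"yaw":0}]'
python3 -m crank '[{"dx":0.0015,"dy":0.0002,"dz":0.0009,"yaw":0},{"dx":0.0015,"dy":0.0002,"dz":0.0009,"yaw":0},{"dx":0,"dy":0,"dz":0,"yaw":0}]'
```

```text
time_s: 16.48
ee_pos: [534.8, 18.2, 78.0]
ee_rot: [180.0, 0.0, 8.9]
force: [-4.8, -1.4, -0.5]
gripper_width: 0.5
gripper_force: 2.5
time_s: 16.85
ee_pos: [537.1, 18.5, 79.4]
ee_rot: [180.0, 0.0, 8.9]
force: [-5.5, -1.3, -0.8]
gripper_width: 0.3
gripper_force: 2.5
```

Horizontal position is now about -55. I'll take small steps, watching for the sharp rise in force.

```bash
python3 -m crank '[{"dx":0.001,"dy":0.0002,"dz":0.0006,"yaw":0},{"dx":0.001,"dy":0.0002,"dz":0.0006,"yaw":0},{"dx":0,"dy":0,"dz":0,"yaw":0}]'
python3 - <<'E'
from h import *
save("top","pics/t7.png");print(telemetry.state()["force"],telemetry.state()["ee_pos"])
E
```

```text
time_s: 17.23
ee_pos: [538.6, 18.8, 80.3]
ee_rot: [180.0, 0.0, 8.9]
force: [-4.8, -0.9, -1.7]
gripper_width: 0.4
gripper_force: 2.5
[-5.06337884 -0.51703162 -1.37925828] [538.61017805  18.77685296  80.31483305]
```

```bash
python3 -m crank '[{"dx":0.001,"dy":0.0002,"dz":0.0006,"yaw":0},{"dx":0,"dy":0,"dz":0,"yaw":0}]'
```

```text
time_s: 17.52
ee_pos: [539.4, 19.0, 80.8]
ee_rot: [180.0, 0.1, 8.9]
force: [-5.6, -1.3, -1.7]
gripper_width: 0.4
gripper_force: 2.5
```

```bash
python3 -m crank '[{"dx":0.001,"dy":0.0002,"dz":0.0006,"yaw":0},{"dx":0,"dy":0,"dz":0,"yaw":0}]'
```

```text
time_s: 17.77
ee_pos: [540.2, 19.1, 81.3]
ee_rot: [-180.0, 0.0, 8.9]
force: [-4.9, -0.8, -0.5]
gripper_width: 0.5
gripper_force: 2.5
```

```bash
python3 -m crank '[{"dx":0.001,"dy":0.0002,"dz":0.0006,"yaw":0},{"dx":0,"dy":0,"dz":0,"yaw":0}]'
```

```text
time_s: 18.02
ee_pos: [540.6, 19.2, 81.5]
ee_rot: [180.0, 0.1, 8.9]
force: [-5.6, -0.9, -3.0]
gripper_width: 0.2
gripper_force: 2.7
```

```bash
python3 -m crank '[{"dx":0.001,"dy":0.0002,"dz":0.0006,"yaw":0},{"dx":0,"dy":0,"dz":0,"yaw":0}]'
```

```text
time_s: 18.27
ee_pos: [540.7, 19.2, 81.7]
ee_rot: [-180.0, 0.2, 8.9]
force: [-6.0, -1.3, -2.4]
gripper_width: 0.3
gripper_force: 3.1
```

```bash
python3 -m crank '[{"dx":0.001,"dy":0.0002,"dz":0.0006,"yaw":0},{"dx":0,"dy":0,"dz":0,"yaw":0}]'
```

```text
time_s: 18.52
ee_pos: [540.8, 19.2, 81.7]
ee_rot: [-180.0, 0.3, 8.9]
force: [-7.0, -2.0, -4.7]
gripper_width: 0.3
gripper_force: 3.5
```

The TCP has stalled while the command advances, at the expected home position. I'll push once more to confirm.

```bash
python3 -m crank '[{"dx":0.002,"dy":0.0003,"dz":0.0012,"yaw":0},{"dx":0.001,"dy":0.0002,"dz":0.0006,"yaw":0},{"dx":0,"dy":0,"dz":0,"yaw":0}]'
```

```text
time_s: 18.9
ee_pos: [540.9, 19.3, 82.0]
ee_rot: [-180.0, 0.6, 8.9]
force: [-9.2, -3.2, -6.5]
gripper_width: 0.5
gripper_force: 4.7
```

It is firmly against the stop. I'll back straight off, rise and check.

```bash
python3 -m crank '[{"dx":-0.01,"dy":-0.0016,"dz":-0.003,"yaw":0},{"dx":-0.02,"dy":-0.003,"dz":0,"yaw":0},{"dx":-0.04,"dy":-0.006,"dz":0.01,"yaw":0},{"dx":-0.02,"dy":-0.003,"dz":0.06,"yaw":0},{"dx":0.02,"dy":0.003,"dz":0.06,"yaw":0},{"dx":0,"dy":0,"dz":0.06,"yaw":0},{"dx":0,"dy":0,"dz":0,"yaw":0},{"dx":0,"dy":0,"dz":0,"yaw":0}]'
python3 - <<'E'
from h import *
import cv2
wsave("w8");save("side","pics/side8.png")
a=cv2.imread("pics/w8.png")[0:210,180:380];b=cv2.imread("pics/side8.png")[160:300,210:350]
o=np.zeros((420,800,3),np.uint8);o[:,:400]=cv2.resize(a,(400,420),interpolation=cv2.INTER_CUBIC);o[:400,400:]=cv2.resize(b,(400,400),interpolation=cv2.INTER_CUBIC)
cv2.imwrite("pics/c8.png",o)
E
```

```text
time_s: 19.9
ee_pos: [489.1, 11.5, 233.9]
ee_rot: [180.0, -0.1, 8.9]
force: [0.5, 0.5, 0.2]
gripper_width: 0.6
gripper_force: 0.0
```

View pics/c8.png

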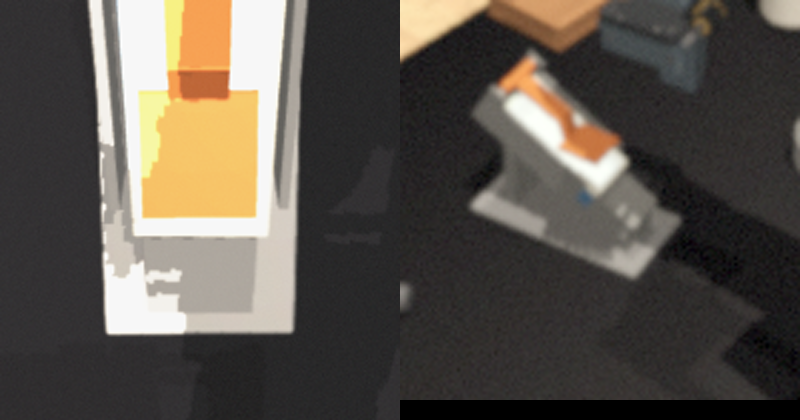

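The lid lies flat under the arm with its tail at crop row 237, columns 133–270. I'll check that numerically.

Run:
```python
from h import *
c=wload("w8");b=np.array([591.5,27.9]);y=np.radians(8.85);u=np.array([np.cos(y),np.sin(y)]);n=np.array([-u[1],u[0]])
for z in(72,75,78,81):
    L,R=atz(c,246.3,117.5,z),atz(c,314.8,117.5,z);m=(L+R)[:2]/2;h=(m-b)@u
    print(z,np.linalg.norm(L-R),"lat",(m-b)@n,"bed",h*.866+(z-85)*.5,-h*.5+(z-85)*.866)
```

```text
72 58.741678788542806 lat -0.8703093870377492 bed -36.68643406089787 6.1706570790403426
75 58.19960522925613 lat -0.8554202616800891 bed -35.07748973085818 8.705756195645602
78 57.657531669969416 lat -0.8405311363224575 bed -33.4685454008183 11.240855312250751
81 57.11545811068274 lat -0.8256420109648143 bed -31.85960107077852 13.77595442885596
```

```bash
python3 -c "
from workcell import ticket
print(ticket.job_done())"
```

```text
the job is handed in; nothing more can be done
None
```

The lid is home on top of the pile, flat under the orange arm and released. It stalled against the stop with its tail measured at about -33 mm (nominal -35). The job was handed in at about 20 s with no verdict returned, and I never steered near the bottle, jar, tin, peg or torch.

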